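# Seat the locating pin in the shuttered socket of the registration bar

### The job

Take the steel locating pin out of its wooden holder and set its foot down gently on the cover plate, in the channel of the registration bar, close to either end of the channel. Then slide it along the channel with light pressure (never more than about 25 N on the bar) until it finds the hidden sprung socket, push it down fully home so that its collar sits flat on the rails, and let go. Leave the tub, the jar and the stamp where they stand.

Things in the scene. Friction and masses are not known exactly. Their poses are not given: they have to be found in the camera images.
- bar: Aluminium registration bar fixed to the bench, 52 mm wide (x), 250 mm long (y); origin: centre of its underside. Two flat rails 29 mm high, inner faces 16 mm apart, run along y; between them the steel cover plate lies 24 mm above the bench, so the channel is 5 mm deep. End blocks 60 mm long and 45 mm high cover its ends; the middle 130 mm of the channel is open.
- channel (a point): Point on the cover plate's face at the middle of the open channel. x across, y along the channel (open from -65 to +65 mm), z up. The hidden socket is a gap over the whole channel width, 16 mm long along y, over 16 mm deep; its centre lies up to 28 mm from this point either way along y, differs each time and is not measured.
- channel_end (a point): Centre of the plate's face at the +y end of the open channel, 65 mm from point channel. About the socket: a shutter of the same steel closes it flush, so it cannot be told from the plate by eye. The shutter gives way straight down at 0.5 to 0.9 N, so that the pin's own weight keeps it down; the rest of the cover plate is rigid.
- pin_grip (a point): Centre of the pin's handle, on its axis, 56 mm above its foot. z runs up the pin. The handle is a dark round bar 22 mm across and 64 mm long (24 to 88 mm above the foot).
- pin_foot (a point): Centre of the flat foot of the pin. The nose is a cylinder 12 mm across and 20 mm long; above it is a collar 30 mm across and 4 mm thick. When the pin is fully home the collar's underside lies on the rail tops and the foot is 15 mm below the cover plate's face.
- pin: The loose steel locating pin, round, 88 mm long, 150 to 220 g, standing upright in the holder at the start; origin at the centre of its foot, z up the pin.
- holder: Plain wooden block 64 x 64 x 28 mm, fixed to the bench, with a 15 mm wide square hole through its middle in which the pin hangs by its collar (foot 8 mm above the bench). Origin at the centre of its underside.
- tub: White plastic tub, 66 mm across, 50 mm high, a bystander. Origin at the centre of its underside.
- jar: Glass jar of paste with a screw lid, 52 mm across, 55 mm high, a bystander. Origin at the centre of its underside.
- stamp: Wooden lino stamp block, 55 x 57 x 27 mm, a bystander. Origin at the centre of its underside.
There are look-alikes about, which are no part of the job. What is meant by the pin is not orange or pink, and is the smaller of those in its own colour.

How it is judged:
By the outcome, as a careful person would: the job done as asked, in the order asked, and still so for the second after the job is handed in, with the robot touching nothing.
It also fails if it takes over 61 s, if anything falls off the work surface, if the arm or the gripper's body presses on something with over 40 N, if the wrist force passes 120 N, or if a joint passes its speed limit or range.

### The arm

A 6-joint arm with a two-finger parallel gripper is mounted at the origin on the work surface; the furniture and walls round the work are solid. World frame = base frame: x ahead of the robot, y to its left, z up, the work surface at z = 0. Lengths are in m, angles in rad, forces in N, time in s.
With the tool pointing down it reaches from about 0.25 to 0.775 m from the base axis. Payload 4 kg.
Tool frame: the origin (TCP) lies midway between the tips of the shut fingers; the grasp point (between the pads) lies 19 mm behind it (env.grip_point_offset is the distance from the TCP to the grasp point, in m); z points along the fingers, y is the line along which they close (so a half turn about z gives the same grasp; the last joint's range is limited). The gripper opens to 94 mm and grips with 3 to 60 N. Pads are 16 mm wide; open, the fingers measure 119 mm over their backs; the gripper's body (75 mm by 177 mm) begins 78 mm behind the grasp point.
Start: joints at [1.07, 0.087, 1.371, -0, 1.684, -0.103], TCP at [0.213, 0.507, 0.206] pointing down, gripper open.
Joint ranges: [-3.1, 3.1], [-0.76, 2.03], [0.27, 2.55], [-1.08, 4.22], [0.17, 2.65], [-2.57, 2.57]. Speed limits (rad/s): [2.79, 2.79, 3.14, 3.14, 3.14, 3.14].

### API

Orientations are given as [roll, pitch, yaw] about the fixed x, y, z axes, in that order (R = Rz(yaw) Ry(pitch) Rx(roll)).
In Python, from bench import env, cams, models gives the robot as it stands.
- The arm moves only by the shell command python3 -m pendant 'ROWS' [FORCE]. ROWS is JSON, a list of rows, each a list of 5 numbers: the shift along the tool's x, y, z as a fraction of full scale, then the turn about the tool's z as a fraction of full scale, then the closure, from 0 (fully open) to 1 (shut). In form: [[x, y, z, roll, gripper], ...]. A call has 1 to 20 rows; each row shifts and turns the commanded pose from where the row before left it, along the tool's axes as they then stand; what a row does not reach is not made up. Full scale, the value 1, is 1000 mm for a shift and 0.5 rad for a turn. A row lasts 1/8 s, in which the tool goes at most 62.5 mm and 10.7 degrees, less where a joint would pass 70% of its speed; a pose out of reach is approached as far as the arm can. A call with a number of a shift or a turn outside -1 to 1 is refused whole. A call with a gripper value outside its range is refused whole. The fingers move at their own pace and stop on an object; FORCE is the grip in N (left out, the last holds). Time passes only in rows, so rows that do not move let the fingers close. It gives the time, the measured TCP pose, the force, the opening and the grip force at its end, in the units of the state.
- env.read_state(): the state, without advancing time (a new reading comes with each control period).
- cams.snapshot(name): name is "side" or "top" or "wrist"; returns a dict with "frame" (400x640x3 uint8, red, green, blue), "depth" (400x640 float32, m along the optical axis (not along the pixel's ray), 0 where there is no reading), "mtx" (3x3 intrinsics, pixels), "k1" (the pictures are not rectified: a ray, as slopes to the right and down, at radius r is drawn at 1 + k1 r^2 times it, then the intrinsics apply), "view" (4x4, takes a point from world to camera coordinates). Camera axes: x right, y down, z forward; pixel columns grow to the right and rows downward; lengths in m; the calibration is good to about 2 mm. A picture is of the moment at which its call begins.
- env.hand_in(): hands the job in; it is judged then, once.
Trained networks look in a picture, given as the dict that the camera call returned (one of the last four; its "shot" number tells which), for a name from the list of things; names that differ only in an ending like _2 or _b are one class to them, and where a whole thing is asked for, a point or a joint stands for the part that bears it (a point fixed in the world has none). Each returns a list of dicts, best first, with "score" (0 to 1); they miss things now and then, are a little off and sometimes report something else, mostly with a low value. They report only what shows in the picture. A call takes as long as a camera call. They do not tell look-alikes from the thing itself.
- models.search_frame(picture, name): "bbox" ([centre column, centre row, width, height] in pixels, round what is visible of it).
- models.pinpoint(picture, name): "xy" ([column, row] in pixels: a listed point, or the origin of a listed thing).
The state is a dict: "time_s": time; "joints": joint angles; "dq": joint speeds; "joint_efforts": joint torques, N m; "ee_pos": TCP position; "ee_rot": TCP orientation; "ft_force": force on the tool from outside, world axes, zero at the start; "moment": the same for the moment, N m; "gripper_width": finger opening in m; "grip_force": force on a finger pad.
Only numpy, scipy, OpenCV 4.12 (cv2) and the standard library are available. Lean on these libraries where they do the work, as an engineer would, in place of code of your own. Each camera call takes 0.05 s, during which the arm holds its last target. There are 200 camera calls.

## Working session

There is one attempt and no reset: what is moved stays moved. The work goes in short steps, Python scripts to look and compute and a shell command to move; the robot and the scene stay as the last step left them, time stands still between calls to the robot, and variables do not carry over. Pictures are saved under pics/ and viewed, at most 10 in all, crops included, and the job is handed in when it is done.

```bash
mkdir -p pics; ls; cat > h.py <<'E'
import numpy as np, cv2
from bench import env, cams, models
def ray(p,uv):
    K=np.array(p["mtx"]);d=np.array([(uv[0]-K[0,2])/K[0,0],(uv[1]-K[1,2])/K[1,1]]);s=d.copy()
    for _ in range(20): s=d/(1+p["k1"]*(s@s))
    return np.r_[s,1]
def toworld(p,uv,z=None,depth=None):
    T=np.linalg.inv(np.array(p["view"]));r=T[:3,:3]@ray(p,uv);o=T[:3,3]
    k=depth if depth is not None else (z-o[2])/r[2]
    return o+k*r
def save(p,n): cv2.imwrite("pics/"+n,cv2.cvtColor(p["frame"],cv2.COLOR_RGB2BGR))
def dep(p,uv):
    c,r=int(round(uv[0])),int(round(uv[1]));w=p["depth"][max(r-1,0):r+2,max(c-1,0):c+2];w=w[w>0]
    return float(np.median(w)) if w.size else 0
E
python3 - <<'E'
from h import *
s=env.read_state();print(s["ee_pos"],s["ee_rot"],s["ft_force"],env.grip_point_offset)
for c in ["top","side"]:
    p=cams.snapshot(c);save(p,c+"1.png")
    for n in ["bar","channel","channel_end","pin_grip","pin_foot","holder","tub","jar","stamp"]:
        for d in models.pinpoint(p,n)[:4]:
            dd=dep(p,d["xy"]);print(c,n,round(d["score"],2),np.round(d["xy"],1),np.round(toworld(p,d["xy"],depth=dd),3))
E
```

```text
pics
[0.21282721 0.50658262 0.20434226] [-3.13949502e+00 -1.83562869e-04  2.74381027e+00] [ 0.70861552 -0.33656642 -0.05065048] 0.0188
top bar 0.93 [269.6 156.3] [ 0.546 -0.056  0.026]
top bar 0.52 [378.4 187.7] [ 0.473 -0.307  0.07 ]
top channel 0.75 [270.8 154.5] [ 0.551 -0.059  0.025]
top channel_end 0.6 [243.2 153.8] [0.551 0.006 0.026]
top pin_grip 0.69 [297.2 195.7] [ 0.446 -0.126  0.125]
top pin_grip 0.65 [417.9 148.9] [ 0.554 -0.386  0.123]
top pin_grip 0.49 [355.4 151.5] [ 0.551 -0.253  0.086]
top pin_grip 0.47 [384.2 183. ] [ 0.481 -0.317  0.095]
top pin_foot 0.89 [408.9 149.8] [ 0.565 -0.38   0.052]
top pin_foot 0.62 [378.8 190.3] [ 0.469 -0.311  0.049]
top pin_foot 0.59 [354.2 161.1] [ 0.543 -0.257  0.002]
top holder 0.67 [380.8 187.6] [ 0.471 -0.31   0.092]
top tub 0.65 [363.1 237. ] [ 0.362 -0.279  0.02 ]
top jar 0.79 [293.5 235.7] [ 0.361 -0.118  0.054]
top stamp 0.97 [420.9 226.2] [ 0.39  -0.415  0.024]
side bar 0.85 [256.7 276.2] [ 0.544 -0.025  0.025]
side channel 0.79 [259.3 270. ] [ 0.541 -0.042  0.026]
side channel_end 0.72 [253.  288.3] [0.541 0.034 0.042]
side channel_end 0.3 [360.3 264.9] [ 0.374 -0.002  0.065]
side pin_grip 0.83 [319.7 220.3] [ 0.44  -0.121  0.082]
side pin_grip 0.72 [268.1 168.5] [ 0.56  -0.381  0.081]
side pin_grip 0.65 [301.9 183.8] [ 0.479 -0.304  0.076]
side pin_grip 0.6 [265.3 199.6] [ 0.553 -0.25   0.062]
side pin_foot 0.83 [303.1 210.4] [ 0.476 -0.281  0.024]
side pin_foot 0.64 [268.2 226.3] [ 0.539 -0.169  0.043]
side pin_foot 0.62 [316.4 256.7] [ 0.445 -0.124  0.004]
side pin_foot 0.56 [273.  199.9] [ 0.551 -0.382  0.001]
side holder 0.88 [302.9 214.3] [ 0.476 -0.282  0.014]
side tub 0.61 [358.  219.3] [ 0.359 -0.256  0.017]
side jar 0.98 [362.1 266.4] [ 0.371 -0.002  0.062]
```

```bash
python3 - <<'E'
import cv2
a=cv2.imread("pics/top1.png")[100:280,200:500];b=cv2.imread("pics/side1.png")[100:340,180:460]
a=cv2.resize(a,None,fx=2.66,fy=2.66,interpolation=cv2.INTER_CUBIC);b=cv2.resize(b,None,fx=2.5,fy=2.5,interpolation=cv2.INTER_CUBIC)
cv2.imwrite("pics/top1c.png",a);cv2.imwrite("pics/side1c.png",b)
E
```

```text
(no output)
```

View pics/top1c.png

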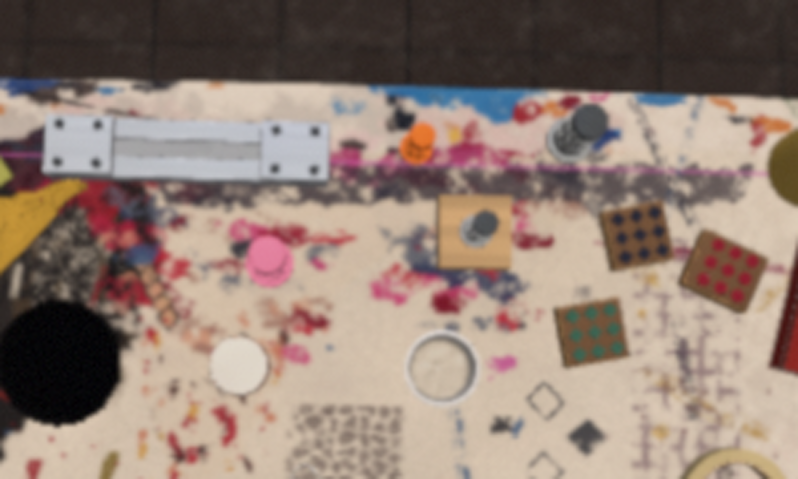

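View pics/side1c.png

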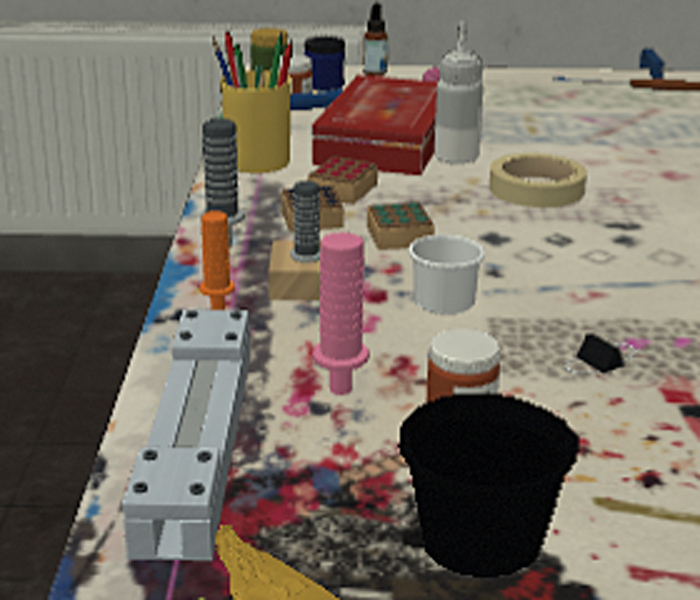

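The top crop shows the bar at (190,148), the dark pin in the holder at (480,228), a larger dark look-alike at (578,130), and orange and pink ones at (418,143) and (270,260). The side crop agrees: the pin is at (305,225) in the wooden block. First I'll lift, turn the fingers across the channel and look from above the bar.

```bash
python3 -m pendant '[[0,0,-0.014,0.335,0],[0,0,-0.014,0.335,0],[0,0,-0.014,0.335,0],[0,0,-0.014,0.335,0],[0,0,-0.014,0.335,0],[0,0,-0.014,0.335,0],[0,0,-0.014,0.335,0]]'
python3 -m pendant '[[-0.0405,0.0205,0,0,0],[-0.0405,0.0205,0,0,0],[-0.0405,0.0205,0,0,0],[-0.0405,0.0205,0,0,0],[-0.0405,0.0205,0,0,0],[-0.0405,0.0205,0,0,0],[-0.0405,0.0205,0,0,0],[-0.0405,0.0205,0,0,0],[-0.0405,0.0205,0,0,0],[-0.0405,0.0205,0,0,0],[-0.0405,0.0205,0,0,0],[-0.0405,0.0205,0,0,0],[-0.0405,0.0205,0,0,0],[-0.0405,0.0205,0,0,0],[0,0,0,0,0],[0,0,0,0,0]]'
python3 - <<'E'
from h import *
p=cams.snapshot("wrist");save(p,"w1.png")
T=np.linalg.inv(np.array(p["view"]));print(T.round(3))
for n in ["bar","channel","channel_end","holder","pin_grip"]:
    for d in models.pinpoint(p,n)[:3]:
        dd=dep(p,d["xy"]);print(n,round(d["score"],2),np.round(d["xy"],1),np.round(toworld(p,d["xy"],depth=dd),4))
E
```

```text
time_s: 1.88
ee_pos: [0.2131, 0.5071, 0.304]
ee_rot: [3.142, -0.0, 1.566]
ft_force: [0.1, 0.3, 0.5]
gripper_width: 0.0941
grip_force: 0.0
time_s: 3.88
ee_pos: [0.5001, -0.0594, 0.3035]
ee_rot: [-3.141, -0.001, 1.571]
ft_force: [0.1, 0.6, -0.1]
gripper_width: 0.094
grip_force: 0.0
[[ 1.     0.001  0.     0.499]
 [ 0.001 -0.969 -0.248  0.013]
 [-0.     0.248 -0.969  0.483]
 [ 0.     0.     0.     1.   ]]
bar 0.77 [353.3 167.4] [ 0.5461 -0.0515  0.0241]
channel 0.65 [351.3 174.2] [ 0.5437 -0.0607  0.0237]
channel_end 0.6 [351.9 122.7] [0.5429 0.007  0.0234]
holder 0.81 [304.5 325.6] [ 0.4958 -0.0308  0.4166]
holder 0.32 [354.5 124. ] [0.5463 0.0053 0.0237]
holder 0.25 [257.2 380.5] [ 0.4018 -0.394   0.0243]
pin_grip 0.93 [272.7 240.4] [ 0.4488 -0.1184  0.1244]
pin_grip 0.83 [305.2 352.7] [ 0.4959 -0.0371  0.4174]
pin_grip 0.77 [349.8 318.3] [ 0.5059 -0.0304  0.4143]
```

View pics/w1.png

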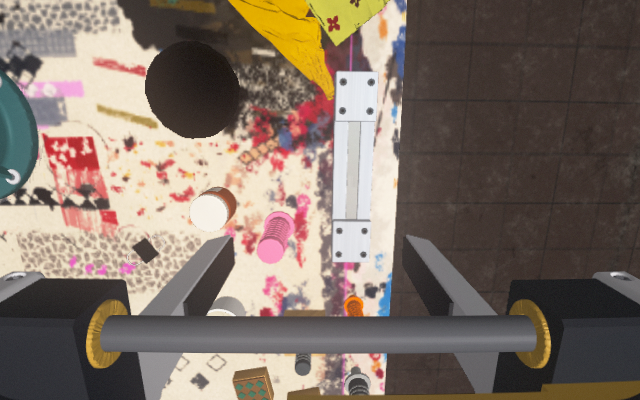

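The wrist picture shows the bar upright at columns 333–378, rows 72–262, with the open channel between (356,121) and (348,219). The pink look-alike is at (272,240), and the pin (303,360) sits behind the gripper. I'll compute the bar axis from depth, then move over towards the pin for a closer look.

```bash
cat >> h.py <<'E'
def cloud(p,r0,r1,c0,c1):
    uv=np.array([(c,r) for r in range(r0,r1) for c in range(c0,c1)]);z=np.array([p["depth"][r,c] for c,r in uv])
    uv,z=uv[z>0],z[z>0];T=np.linalg.inv(np.array(p["view"]))
    R=np.array([ray(p,q) for q in uv]);return uv,(T[:3,:3]@(R*z[:,None]).T).T+T[:3,3]
E
python3 - <<'E'
from h import *
p=cams.snapshot("wrist")
uv,X=cloud(p,60,275,320,400)
m=(X[:,2]>.036)&(X[:,2]<.055); B=uv[m].astype(np.float32)
lab=B[:,1]<170
for nm,s in (("far",lab),("near",~lab)):
    r=cv2.minAreaRect(B[s].astype(np.float32));c=np.median(X[m][s],0);Y=X[m][s]
    print(nm,len(Y),Y.min(0).round(4),Y.max(0).round(4),((Y.min(0)+Y.max(0))/2).round(4))
    b=cv2.minAreaRect(Y[:,:2].astype(np.float32)*1000);print(b)
m=(X[:,2]>.018)&(X[:,2]<.034)&(X[:,0]<.58)&(X[:,0]>.51)&(X[:,1]<0.0)&(X[:,1]>-.11);Y=X[m]
print(cv2.minAreaRect(Y[:,:2].astype(np.float32)*1000), np.median(Y[:,2]))
# plate grey line
g=cv2.cvtColor(p["frame"],cv2.COLOR_RGB2GRAY)
for r in range(130,215,12): print(r,g[r,328:378].tolist())
E
python3 -m pendant '[[-0.045,-0.006,0,0,0],[-0.045,-0.006,0,0,0],[-0.045,-0.006,0,0,0],[-0.045,-0.006,0,0,0],[0,0,0,0,0],[0,0,0,0,0]]'
python3 - <<'E'
from h import *
p=cams.snapshot("wrist");save(p,"w2.png")
for n in ["holder","pin_grip","pin"]:
    for d in models.pinpoint(p,n)[:4]:
        dd=dep(p,d["xy"]);print(n,round(d["score"],2),np.round(d["xy"],1),np.round(toworld(p,d["xy"],depth=dd),4))
E
```

```text
far 2103 [0.5189 0.0095 0.0361] [0.5715 0.0681 0.0468] [0.5452 0.0388 0.0414]
((545.1942138671875, 38.81903076171875), (52.76491165161133, 58.3516845703125), 0.281866192817688)
near 1611 [ 0.5172 -0.181   0.036 ] [ 0.5697 -0.1206  0.0473] [ 0.5435 -0.1508  0.0417]
((543.3538208007812, -150.9837188720703), (60.319671630859375, 52.2697868347168), 89.4118881225586)
((544.245849609375, -54.91203308105469), (109.43099975585938, 52.174251556396484), 89.40499114990234) 0.02841122750224262
130 [73, 71, 74, 80, 83, 97, 194, 226, 227, 229, 230, 230, 231, 228, 228, 227, 229, 229, 231, 220, 211, 209, 211, 211, 211, 211, 210, 210, 210, 210, 211, 193, 189, 220, 229, 231, 231, 231, 231, 231, 229, 227, 228, 229, 229, 237, 228, 189, 126, 107]
142 [190, 176, 145, 128, 116, 118, 208, 231, 230, 231, 231, 230, 230, 229, 229, 229, 231, 232, 232, 201, 193, 208, 210, 210, 209, 210, 209, 209, 208, 210, 209, 166, 212, 231, 231, 231, 232, 231, 230, 229, 228, 230, 231, 232, 232, 176, 127, 166, 211, 226]
154 [165, 178, 178, 158, 126, 143, 209, 229, 232, 231, 231, 230, 230, 228, 228, 231, 231, 233, 226, 215, 208,
[... 1378 characters left out ...]
, 236, 236, 232, 231, 227, 229, 232, 236]
time_s: 4.97
ee_pos: [0.4765, -0.2391, 0.3035]
ee_rot: [3.141, -0.001, 1.572]
ft_force: [0.0, 0.5, 0.4]
gripper_width: 0.094
grip_force: 0.0
holder 0.76 [319.1 219.2] [ 0.477  -0.3009  0.0332]
holder 0.43 [374.2  27.7] [ 0.5442 -0.0582  0.0235]
holder 0.35 [266.2 286.5] [ 0.3996 -0.4065  0.025 ]
pin_grip 0.96 [289.8  84.2] [ 0.4472 -0.1342  0.1247]
pin_grip 0.94 [373.3 194.6] [ 0.5415 -0.2557  0.0816]
pin_grip 0.81 [318.1 233.7] [ 0.4756 -0.3015  0.092 ]
pin_grip 0.61 [384.1 297.1] [ 0.5566 -0.3794  0.1039]
pin 0.84 [318.1 222.2] [ 0.4756 -0.3013  0.0458]
pin 0.8 [295.6  91.7] [ 0.4528 -0.1413  0.124 ]
pin 0.56 [376.6 270.5] [ 0.5589 -0.3768  0.0336]
```

View pics/w2.png

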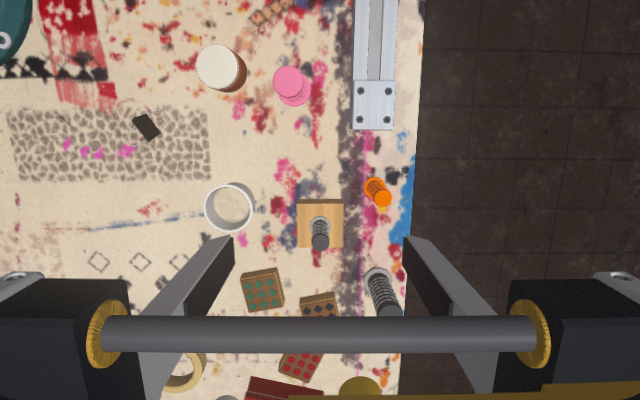

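The wrist picture shows the pin upright in the holder at (319,235), with the tub at (229,208), the orange pin at (377,192) and the large dark look-alike at (382,292). I'll fit the pin's axis from depth.

```bash
python3 - <<'E'
from h import *
p=cams.snapshot("wrist")
uv,X=cloud(p,195,256,290,350)
for a,b in ((.086,.102),(.06,.08),(.04,.06),(.024,.033)):
    m=(X[:,2]>a)&(X[:,2]<b)&(abs(X[:,0]-.476)<(.05 if a<.03 else .02));Y=X[m]
    print(a,m.sum(),Y.min(0).round(4),Y.max(0).round(4),np.median(Y,0).round(4),Y[:,2].max())
m=X[:,2]>.06
Y=X[m];print(cv2.minEnclosingCircle(Y[:,:2].astype(np.float32)*1000))
g=cv2.cvtColor(p["frame"],cv2.COLOR_RGB2GRAY)
cv2.imwrite("pics/w2c.png",cv2.resize(cv2.cvtColor(p["frame"][190:260,280:360],cv2.COLOR_RGB2BGR),None,fx=7,fy=7,interpolation=cv2.INTER_CUBIC))
E
```

```text
0.086 289 [ 0.4661 -0.3221  0.0861] [ 0.4881 -0.3006  0.0974] [ 0.4771 -0.3101  0.0956] 0.09736128158788215
0.06 80 [ 0.4669 -0.3097  0.0605] [ 0.4883 -0.3006  0.0798] [ 0.4772 -0.3026  0.0698] 0.07975143753990671
0.04 69 [ 0.4666 -0.3098  0.0403] [ 0.488  -0.3004  0.0591] [ 0.4772 -0.3024  0.0512] 0.059102678478106685
0.024 1605 [ 0.4453 -0.3442  0.0242] [ 0.5093 -0.2794  0.0329] [ 0.4773 -0.3031  0.028 ] 0.032919803296884875
((477.1119689941406, -311.15008544921875), 11.338153839111328)
```

View pics/w2c.png

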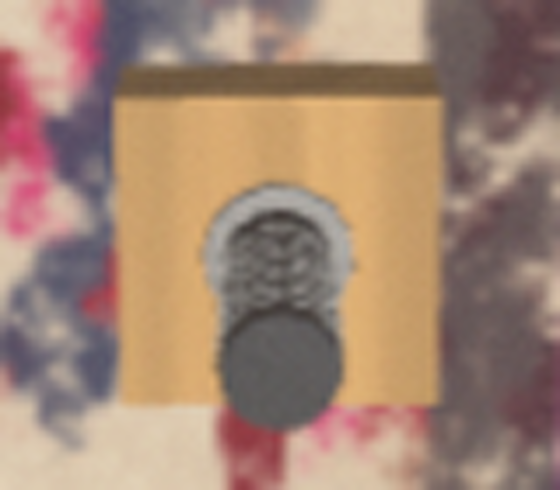

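The crop shows the whole pin, handle top at crop (280,368) and collar at (280,255). It stands upright in the holder at about (0.477, -0.311) with its top at 0.096, which matches the sizes given. I'll go down and grip it.

```bash
python3 -m pendant '[[-0.036,0.0005,0,0.011,0.4],[-0.036,0.0005,0,0.011,0.4],[0,0,0.045,0,0.4],[0,0,0.045,0,0.4],[0,0,0.045,0,0.4],[0,0,0.045,0,0.4],[0,0,0.045,0,0.4],[0,0,0.017,0,0.4],[0,0,0.0105,0,0.4],[0,0,0,0,0.4],[0,0,0,0,0.4]]' 30
python3 - <<'E'
from h import *
s=env.read_state();print(s["ee_pos"],s["ee_rot"],s["ft_force"],s["gripper_width"])
E
python3 -m pendant '[[0,0,0,0,1],[0,0,0,0,1],[0,0,0,0,1],[0,0,0,0,1],[0,0,0,0,1],[0,0,0,0,1],[0,0,0,0,1]]' 30
```

```text
time_s: 6.6
ee_pos: [0.4784, -0.3126, 0.053]
ee_rot: [3.139, 0.002, 1.56]
ft_force: [0.2, -0.0, 0.5]
gripper_width: 0.0565
grip_force: 0.0
[ 0.47842724 -0.31264191  0.052962  ] [3.13868034e+00 2.15404838e-03 1.56032717e+00] [ 0.15211694 -0.03514645  0.50972379] 0.056521931314517694
time_s: 7.48
ee_pos: [0.4777, -0.3119, 0.0512]
ee_rot: [3.141, 0.0, 1.56]
ft_force: [2.1, 0.1, 0.1]
gripper_width: 0.0214
grip_force: 30.0
```

Gripped; the opening of 21.4 mm is right for the 22 mm handle. Next: lift, carry to the -y end of the channel and hover about 10 mm above the plate.

```bash
python3 -m pendant '[[0,0,-0.01,0,1],[0,0,-0.03,0,1],[0,0,-0.04,0,1],[0,0,-0.04,0,1],[0.03,0.009,0,0,1],[0.036,0.011,0,0,1],[0.036,0.011,0,0,1],[0.036,0.011,0,0,1],[0.036,0.011,0,0,1],[0.036,0.0112,0,0,1],[0,0,0,0,1],[0,0,0,0,1],[0,0,0.04,0,1],[0,0,0.034,0,1],[0,0,0.02,0,1],[0,0,0,0,1],[0,0,0,0,1],[0,0,0,0,1]]' 30
python3 - <<'E'
from h import *
s=env.read_state();print(s["ee_pos"],s["ee_rot"],s["ft_force"],s["moment"])
p=cams.snapshot("side")
for n in ["pin_foot","pin_grip","channel"]:
    for d in models.pinpoint(p,n)[:5]:
        dd=dep(p,d["xy"]);print(n,round(d["score"],2),np.round(d["xy"],1),np.round(toworld(p,d["xy"],depth=dd),4))
f=cv2.cvtColor(p["frame"],cv2.COLOR_RGB2BGR)[180:310,220:340]
q=cams.snapshot("wrist");g=cv2.cvtColor(q["frame"],cv2.COLOR_RGB2BGR)[180:340,220:420]
cv2.imwrite("pics/s2.png",np.hstack([cv2.resize(f,(369,400),interpolation=cv2.INTER_CUBIC),cv2.resize(g,(430,400),interpolation=cv2.INTER_CUBIC)]))
E
```

```text
time_s: 9.72
ee_pos: [0.5445, -0.1031, 0.0786]
ee_rot: [3.139, 0.001, 1.56]
ft_force: [-0.1, -0.7, -2.5]
gripper_width: 0.0213
grip_force: 30.0
[ 0.54450602 -0.10313663  0.07860143] [3.13904209e+00 8.02624198e-04 1.55973608e+00] [-0.06738797 -0.74764941 -2.52086795] [-0.14170942  0.03720948  0.04304473]
pin_foot 0.84 [319.9 257.5] [ 0.4383 -0.125   0.0017]
pin_foot 0.83 [259.  246.1] [ 0.5483 -0.0999  0.0393]
pin_foot 0.37 [271.3 198. ] [ 0.5225 -0.0944  0.1373]
pin_grip 0.89 [259.2 217.3] [ 0.5446 -0.0942  0.1003]
pin_grip 0.61 [320.5 218.8] [ 0.4383 -0.1204  0.0857]
pin_grip 0.6 [252.8 290.2] [0.5405 0.0397 0.0428]
pin_grip 0.5 [267.3 200.3] [ 0.5296 -0.0952  0.1325]
pin_grip 0.47 [269.3 167. ] [ 0.5219 -0.0752  0.2007]
channel 0.65 [261.1 268.9] [ 0.538  -0.0416  0.0287]
```

View pics/s2.png

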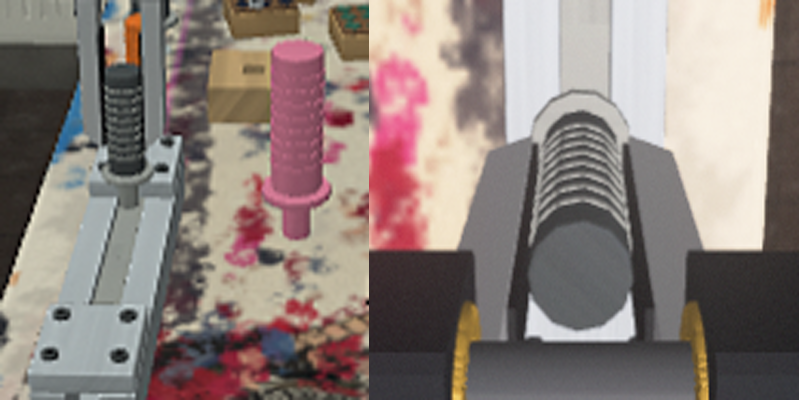

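The left crop (side view) shows the pin upright above the channel's -y end, collar at (128,175). The right crop (wrist view) shows the collar centred near (582,120) over the channel at columns 558–611. I'll check the channel centre from this close-up.

```bash
python3 - <<'E'
from h import *
p=cams.snapshot("wrist");g=cv2.cvtColor(p["frame"],cv2.COLOR_RGB2GRAY).astype(int)
R=[]
for r in range(110,212,10):
    row=g[r,290:350]; 
    if r in(120,190): print(r,row.tolist())
    cols=np.where((row>195)&(row<216))[0]+290
    if len(cols)==0: continue
    a=[toworld(p,(cols[0]-.5,r),z=.024),toworld(p,(cols[-1]+.5,r),z=.024)]
    R.append([a[0][1],a[0][0],a[1][0]]);print(r,np.round(a[0][:2],4),np.round(a[1][:2],4))
uv,X=cloud(p,190,330,260,360)
for a,b in ((.052,.068),(.112,.13)):
    Y=X[(X[:,2]>a)&(X[:,2]<b)&(abs(X[:,0]-.5445)<.013)&(X[:,1]>-.13)];print(len(Y),Y.min(0),Y.max(0),Y.mean(0))
E
```

```text
110 [ 0.5365 -0.0249] [ 0.5542 -0.0251]
120 [226, 226, 224, 224, 225, 226, 223, 224, 223, 224, 226, 227, 226, 227, 227, 228, 227, 225, 199, 194, 203, 204, 204, 203, 204, 205, 206, 204, 203, 203, 205, 203, 203, 205, 205, 205, 205, 204, 206, 207, 206, 206, 191, 175, 209, 224, 226, 228, 228, 229, 229, 229, 228, 228, 226, 224, 226, 226, 225, 224]
120 [ 0.5364 -0.0313] [ 0.5542 -0.0315]
130 [ 0.5363 -0.0378] [ 0.5542 -0.038 ]
140 [ 0.5362 -0.0443] [ 0.5522 -0.0445]
150 [ 0.5361 -0.051 ] [ 0.5522 -0.0511]
160 [ 0.536  -0.0577] [ 0.5522 -0.0578]
170 [ 0.5359 -0.0645] [ 0.5522 -0.0646]
180 [ 0.5358 -0.0714] [ 0.5522 -0.0715]
190 [229, 229, 227, 224, 224, 224, 225, 225, 227, 226, 227, 229, 230, 230, 230, 230, 228, 226, 208, 198, 202, 201, 202, 201, 202, 201, 199, 202, 201, 202, 201, 203, 203, 202, 203, 202, 202, 202, 202, 204, 204, 205, 172, 193, 224, 228, 228, 228, 228, 227, 230, 230, 228, 226, 224, 226, 226, 228, 227, 228]
190 [ 0.5356 -0.0784] [ 0.5522 -0.0785]
200 [ 0.5355 -0.0855] [ 0.5536 -0.0857]
210 [ 0.5354 -0.0927] [ 0.5536 -0.0929]
551 [ 0.53161061 -0.10331888  0.05375077] [ 0.55619523 -0.08742953  0.06795482] [ 0.54360451 -0.09292607  0.05940033]
2472 [ 0.53150407 -0.11277556  0.11200669] [ 0.55749227 -0.09102837  0.1299735 ] [ 0.54347947 -0.09954242  0.12109767]
```

Channel centre is about x = 0.5438 here, so a 0.5 mm correction is enough. Now lowering gently.

```bash
python3 -m pendant '[[0.001,-0.0005,0.002,0,1],[0,0,0.002,0,1],[0,0,0.002,0,1],[0,0,0.001,0,1],[0,0,0.001,0,1],[0,0,0,0,1],[0,0,0,0,1]]'; python3 -m pendant '[[0,0,0.0005,0,1],[0,0,0.0005,0,1],[0,0,0,0,1]]';python3 -m pendant '[[0,0,0.0005,0,1],[0,0,0,0,1]]'
```

```text
time_s: 10.9
ee_pos: [0.5434, -0.1015, 0.069]
ee_rot: [3.141, 0.0, 1.56]
ft_force: [1.5, -0.1, -3.1]
gripper_width: 0.0217
grip_force: 30.0
time_s: 11.28
ee_pos: [0.5434, -0.1015, 0.0681]
ee_rot: [3.141, 0.0, 1.56]
ft_force: [2.2, 0.2, -0.3]
gripper_width: 0.0215
grip_force: 30.0
time_s: 11.52
ee_pos: [0.5434, -0.1015, 0.0676]
ee_rot: [3.141, 0.0, 1.56]
ft_force: [1.7, 0.2, -0.9]
gripper_width: 0.0214
grip_force: 30.0
```

```bash
python3 -m pendant '[[0,0.0006,0.0003,0,1],[0,0,0,0,1],[0,0,0,0,1]]';python3 -m pendant '[[0,0,0.0004,0,1],[0,0,0,0,1]]';python3 -m pendant '[[0,0,0.0004,0,1],[0,0,0,0,1]]'
```

```text
time_s: 11.9
ee_pos: [0.5436, -0.1015, 0.0672]
ee_rot: [-3.141, -0.0, 1.56]
ft_force: [1.8, -0.8, 0.5]
gripper_width: 0.0215
grip_force: 30.0
time_s: 12.15
ee_pos: [0.5436, -0.1015, 0.0672]
ee_rot: [-3.141, -0.0, 1.56]
ft_force: [-1.4, -0.3, 2.1]
gripper_width: 0.0213
grip_force: 30.0
time_s: 12.4
ee_pos: [0.5437, -0.1015, 0.0671]
ee_rot: [-3.141, 0.0, 1.56]
ft_force: [-1.5, 0.7, 5.5]
gripper_width: 0.0217
grip_force: 30.0
```

The foot is on the plate: z stopped at 0.0671 and the force rose to about 8 N net. Now sliding towards +y; the first 10 mm cannot contain the socket.

```bash
python3 -m pendant '[[0.002,0,0,0,1],[0.002,0,0,0,1],[0.002,0,0,0,1],[0.002,0,0,0,1],[0.002,0,0,0,1],[0,0,0,0,1]]'
```

```text
time_s: 13.15
ee_pos: [0.5449, -0.092, 0.0671]
ee_rot: [3.139, 0.001, 1.56]
ft_force: [0.3, -4.4, 4.4]
gripper_width: 0.0213
grip_force: 30.0
```

```bash
python3 -m pendant '[[0.001,0,0,0,1],[0.001,0,0,0,1],[0.001,0,0,0,1],[0,0,0,0,1]]'
```

```text
time_s: 13.65
ee_pos: [0.5449, -0.0891, 0.0671]
ee_rot: [3.139, 0.002, 1.56]
ft_force: [0.7, -4.2, 4.7]
gripper_width: 0.0215
grip_force: 30.0
```

```bash
python3 -m pendant '[[0.001,0,0,0,1],[0.001,0,0,0,1],[0.001,0,0,0,1],[0,0,0,0,1]]'
```

```text
time_s: 14.15
ee_pos: [0.545, -0.0862, 0.0671]
ee_rot: [3.139, 0.002, 1.56]
ft_force: [0.2, -4.6, 5.1]
gripper_width: 0.0214
grip_force: 30.0
```

```bash
python3 -m pendant '[[0.001,0,0,0,1],[0.001,0,0,0,1],[0.001,0,0,0,1],[0,0,0,0,1]]'
```

```text
time_s: 14.65
ee_pos: [0.545, -0.0831, 0.0671]
ee_rot: [3.139, 0.002, 1.56]
ft_force: [-0.3, -3.2, 5.2]
gripper_width: 0.0215
grip_force: 30.0
```

```bash
python3 -m pendant '[[0.001,0,0,0,1],[0.001,0,0,0,1],[0.001,0,0,0,1],[0,0,0,0,1]]'
```

```text
time_s: 15.15
ee_pos: [0.545, -0.0801, 0.0671]
ee_rot: [3.139, 0.001, 1.56]
ft_force: [0.3, -4.0, 4.6]
gripper_width: 0.0215
grip_force: 30.0
```

```bash
python3 -m pendant '[[0.001,0,0,0,1],[0.001,0,0,0,1],[0.001,0,0,0,1],[0,0,0,0,1]]'
```

```text
time_s: 15.65
ee_pos: [0.545, -0.077, 0.067]
ee_rot: [3.139, 0.001, 1.56]
ft_force: [0.5, -4.1, 4.3]
gripper_width: 0.021
grip_force: 30.0
```

```bash
python3 -m pendant '[[0.001,0,0,0,1],[0.001,0,0,0,1],[0.001,0,0,0,1],[0,0,0,0,1]]'
```

```text
time_s: 16.15
ee_pos: [0.5447, -0.0735, 0.0667]
ee_rot: [3.14, 0.0, 1.56]
ft_force: [1.3, -3.1, 5.4]
gripper_width: 0.0217
grip_force: 30.0
```

```bash
python3 -m pendant '[[0.001,0,0,0,1],[0,0,0,0,1]]'
```

```text
time_s: 16.4
ee_pos: [0.5438, -0.071, 0.0651]
ee_rot: [-3.141, -0.003, 1.561]
ft_force: [2.4, -0.4, -0.5]
gripper_width: 0.0215
grip_force: 30.0
```

The pin dropped: z fell by 2 mm and the downward contact is gone. I'll nudge 1 mm to centre it and start pressing down.

```bash
python3 -m pendant '[[0.0008,0.0003,0.001,0,1],[0,0,0.001,0,1],[0,0,0.001,0,1],[0,0,0,0,1]]'
```

```text
time_s: 16.9
ee_pos: [0.5439, -0.0711, 0.0627]
ee_rot: [-3.14, -0.001, 1.56]
ft_force: [1.9, 1.1, -2.5]
gripper_width: 0.0215
grip_force: 30.0
```

```bash
python3 -m pendant '[[0,0,0.0015,0,1],[0,0,0.0015,0,1],[0,0,0.0015,0,1],[0,0,0.0015,0,1],[0,0,0.0015,0,1],[0,0,0,0,1]]'
```

```text
time_s: 17.65
ee_pos: [0.5441, -0.0717, 0.0556]
ee_rot: [-3.141, -0.0, 1.56]
ft_force: [-0.5, 0.6, -1.8]
gripper_width: 0.0218
grip_force: 30.0
```

```bash
python3 -m pendant '[[0,0,0.001,0,1],[0,0,0.001,0,1],[0,0,0.0005,0,1],[0,0,0,0,1]]'
```

```text
time_s: 18.15
ee_pos: [0.5444, -0.0717, 0.0533]
ee_rot: [-3.141, -0.0, 1.56]
ft_force: [-0.5, 0.0, -1.6]
gripper_width: 0.0216
grip_force: 30.0
```

```bash
python3 -m pendant '[[0,0,0.0005,0,1],[0,0,0.0005,0,1],[0,0,0.0005,0,1],[0,0,0.0005,0,1],[0,0,0,0,1],[0,0,0,0,1]]'
```

```text
time_s: 18.9
ee_pos: [0.5445, -0.0717, 0.0521]
ee_rot: [3.141, 0.0, 1.56]
ft_force: [-2.6, 1.0, 5.4]
gripper_width: 0.0212
grip_force: 30.0
```

It stopped at 0.0521, where 15 mm below the plate predicts, with about 8 N of push. Releasing and withdrawing upward.

```bash
python3 -m pendant '[[0,0,0.0004,0,1],[0,0,0,0,1],[0,0,0,0,0.4],[0,0,0,0,0.4],[0,0,0,0,0.4],[0,0,0,0,0.4]]'
python3 -m pendant '[[0,0,-0.01,0,0.4],[0,0,-0.03,0,0.4],[0,0,-0.04,0,0.4],[0,0,-0.05,0,0.4],[0,0,-0.05,0,0.4],[-0.03,0,0,0,0.4],[-0.03,0,0,0,0.4],[0,0,0,0,0.4],[0,0,0,0,0.4]]'
python3 - <<'E'
from h import *
q=cams.snapshot("wrist");p=cams.snapshot("side")
uv,X=cloud(q,60,280,260,400)
Y=X[(X[:,2]>.09)&(X[:,2]<.105)&(abs(X[:,0]-.545)<.02)];print("top",len(Y),np.median(Y,0),Y.min(0),Y.max(0))
Y=X[(X[:,2]>.031)&(X[:,2]<.04)&(abs(X[:,0]-.545)<.02)&(abs(X[:,1]+.07)<.02)];print("collar",len(Y),np.median(Y,0))
f=cv2.cvtColor(p["frame"],cv2.COLOR_RGB2BGR)[150:330,210:400]
g=cv2.cvtColor(q["frame"],cv2.COLOR_RGB2BGR)[50:290,200:440]
cv2.imwrite("pics/fin.png",np.hstack([cv2.resize(f,(400,379),interpolation=cv2.INTER_CUBIC),cv2.resize(g,(379,379),interpolation=cv2.INTER_CUBIC)]))
E
```

```text
time_s: 19.65
ee_pos: [0.5444, -0.0716, 0.0507]
ee_rot: [-3.141, -0.0, 1.56]
ft_force: [-0.8, 0.6, 0.2]
gripper_width: 0.0555
grip_force: 0.0
time_s: 20.78
ee_pos: [0.5438, -0.1312, 0.2313]
ee_rot: [3.141, -0.001, 1.56]
ft_force: [-0.3, 0.6, -1.1]
gripper_width: 0.0566
grip_force: 0.0
top 457 [ 0.54235534 -0.07182602  0.096818  ] [ 0.53231641 -0.08172833  0.09417867] [ 0.5530254  -0.06142767  0.09881617]
collar 131 [ 0.54226387 -0.06299047  0.03272233]
```

View pics/fin.png

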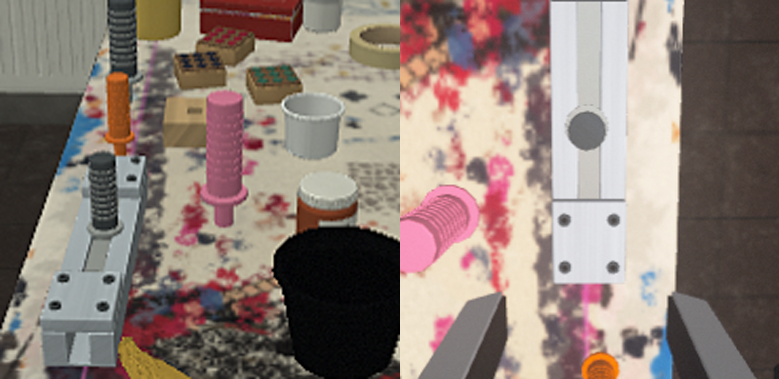

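The left crop shows the pin standing upright in the channel at (102,195), collar flat on the rails. The right crop shows it at (587,130), well clear of the gripper. Its top reads 0.0968 (0.097 expected when home) and the collar's upper face 0.0327 (0.033 expected).

```bash
python3 -c "
from bench import env
print(env.hand_in())"
```

```text
the job is handed in; nothing more can be done
None
```

The pin is fully home in the hidden socket with its collar flat on the rails; it was released and the job handed in at about 21 s, with sampled forces well under 25 N and the tub, jar and stamp untouched.

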